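# Touch-dry check on the blue paint sample

### The job

Check whether the blue paint is dry: with closed fingertips, touch the top of the blue test piece (a painted disc on a sprung stand) lightly in the middle so that it gives a few millimetres on its spring, keep the touch for about a second, then draw back up well clear, a hand's breadth or more. Do not press its spring right down, and do not grip, lift, tip or shove the piece. Leave the red, yellow and green test pieces, which are still wet, and the blue-lidded paint pot beside them untouched.

Things in the scene. Friction and masses are not known exactly. Their poses are not given: they have to be found in the camera images.
- red_top (a point): Centre of the flat top face of the red test piece: a red painted disc, 60 mm across and 12 mm thick (lower 5 mm grey), carried level on a spring plunger over a loose round steel foot; the top face is 60 mm above the worktop when untouched. The point sinks with the disc; z is up.
- red_stand: The whole red test piece; origin at the centre of the underside of its steel foot (72 mm across, 14 mm thick, about 0.5 kg, standing loose on the worktop), z up. The painted disc on its spring stands centred over it, 48 to 60 mm up.
- red_cap (a joint): How far the red disc is pressed down on its spring, in m: 0 untouched, 0.014 spring fully squashed. It starts to give at about 0.5 N and takes about 0.8 N for each mm more.
- yellow_top (a point): Centre of the flat top face of the yellow test piece: a yellow painted disc, 60 mm across and 12 mm thick (lower 5 mm grey), carried level on a spring plunger over a loose round steel foot; the top face is 60 mm above the worktop when untouched. The point sinks with the disc; z is up.
- yellow_stand: The whole yellow test piece; origin at the centre of the underside of its steel foot (72 mm across, 14 mm thick, about 0.5 kg, standing loose on the worktop), z up. The painted disc on its spring stands centred over it, 48 to 60 mm up.
- yellow_cap (a joint): How far the yellow disc is pressed down on its spring, in m: 0 untouched, 0.014 spring fully squashed. It starts to give at about 0.5 N and takes about 0.8 N for each mm more.
- green_top (a point): Centre of the flat top face of the green test piece: a green painted disc, 60 mm across and 12 mm thick (lower 5 mm grey), carried level on a spring plunger over a loose round steel foot; the top face is 60 mm above the worktop when untouched. The point sinks with the disc; z is up.
- green_stand: The whole green test piece; origin at the centre of the underside of its steel foot (72 mm across, 14 mm thick, about 0.5 kg, standing loose on the worktop), z up. The painted disc on its spring stands centred over it, 48 to 60 mm up.
- green_cap (a joint): How far the green disc is pressed down on its spring, in m: 0 untouched, 0.014 spring fully squashed. It starts to give at about 0.5 N and takes about 0.8 N for each mm more.
- blue_top (a point): Centre of the flat top face of the blue test piece: a blue painted disc, 60 mm across and 12 mm thick (lower 5 mm grey), carried level on a spring plunger over a loose round steel foot; the top face is 60 mm above the worktop when untouched. The point sinks with the disc; z is up.
- blue_stand: The whole blue test piece; origin at the centre of the underside of its steel foot (72 mm across, 14 mm thick, about 0.5 kg, standing loose on the worktop), z up. The painted disc on its spring stands centred over it, 48 to 60 mm up.
- blue_cap (a joint): How far the blue disc is pressed down on its spring, in m: 0 untouched, 0.014 spring fully squashed. It starts to give at about 0.5 N and takes about 0.8 N for each mm more.
- paint_pot: Closed plastic paint pot, white with a red band and a blue screw lid, 71 mm across and 76 mm high, standing loose; origin at the centre of its underside, z up.
Things that resemble listed ones, but are neither listed nor needed, are in the scene too. What is shaped like the blue_stand but pink is not meant.

How it is judged:
On the way:
1. fingertips rest lightly on the middle of the blue disc for half a second (pressed 1 to 10 mm) (contact force between the fingers and blue_stand above 0.3 N and value of joint blue_cap between 0.001 and 0.01 m and horizontal distance between the grasp point and blue_top below 0.022 m), for 0.5 s.
At the end, for the whole second after the job is handed in: The blue piece has been touched on top and has sprung back (pressed under 1 mm), stands upright and still within 12 mm of where it stood; the gripper's grasp point is more than 70 mm from its top; the other three pieces and the paint pot stand within 6 mm of where they stood (distance between the grasp point and blue_top above 0.07 m and value of joint blue_cap below 0.001 m and height (world z) of blue_stand below 0.003 m and angle between blue_stand's own z axis and vertical below 0.05 rad and distance of blue_stand from where it was at the start of the episode below 0.012 m and linear speed of blue_stand below 0.01 m/s and distance of each of red_stand, yellow_stand, green_stand, paint_pot from where it was at the start of the episode below 0.006 m).
It fails at once if the red, yellow or green test piece is touched or moved ((contact force between any of the fingers, the arm and red_stand above 0.3 N or distance of red_stand from where it was at the start of the episode above 0.006 m or value of joint red_cap above 0.001 m) or (contact force between any of the fingers, the arm and yellow_stand above 0.3 N or distance of yellow_stand from where it was at the start of the episode above 0.006 m or value of joint yellow_cap above 0.001 m) or (contact force between any of the fingers, the arm and green_stand above 0.3 N or distance of green_stand from where it was at the start of the episode above 0.006 m or value of joint green_cap above 0.001 m)).
It fails at once if the paint pot is touched or moved (contact force between any of the fingers, the arm and paint_pot above 0.3 N or distance of paint_pot from where it was at the start of the episode above 0.006 m).
It fails at once if the blue piece is pressed hard instead of lightly (spring squashed more than 12 mm) or pushed with more than 20 N (value of joint blue_cap above 0.012 m or contact force between any of the fingers, the arm and blue_stand above 20 N).
It fails at once if the blue piece is lifted, tipped or shoved more than 12 mm along the worktop (height (world z) of blue_stand above 0.005 m or angle between blue_stand's own z axis and vertical above 0.15 rad or distance of blue_stand from where it was at the start of the episode above 0.012 m).
It fails at once if the blue piece is taken between the fingers or touched from the side instead of on top (contact force between the fingers and blue_stand above 0.5 N and z of the grasp point in the frame of blue_top below 0.004 m).
It also fails if it takes over 32 s, if anything falls off the work surface, if the arm or the gripper's body presses on something with over 40 N, if the wrist force passes 120 N, or if a joint passes its speed limit or range.

### The arm

A 6-joint arm with a two-finger parallel gripper is mounted at the origin on a cart in front of the work surface, level with it; the furniture and walls round the work are solid. World frame = base frame: x ahead of the robot, y to its left, z up, the work surface at z = 0. Lengths are in m, angles in rad, forces in N, time in s.
With the tool pointing down it reaches from about 0.375 to 0.9 m from the base axis. Payload 3.1 kg.
Tool frame: the origin (TCP) lies midway between the tips of the shut fingers; the grasp point (between the pads) lies 19 mm behind it (manip.grasp_offset is the distance from the TCP to the grasp point, in m); z points along the fingers, y is the line along which they close (so a half turn about z gives the same grasp; the last joint's range is limited). The gripper opens to 85 mm and grips with 20 to 120 N. Pads are 22 mm wide; open, the fingers measure 114 mm over their backs; the gripper's body (76 mm by 85 mm) begins 54 mm behind the grasp point. The pads swing forward as they close: fully open they stand 13 mm farther back than shut.
Start: joints at [-1.425, 0.527, 1.433, -0, 1.181, -0.178], TCP at [0.199, -0.592, 0.231] pointing down, gripper open.
Joint ranges: [-3.08, 3.08], [-0.75, 2.2], [0.22, 2.44], [-1.43, 4.57], [0, 2.65], [-2.85, 2.85]. Speed limits (rad/s): [2.79, 2.79, 3.14, 3.14, 3.14, 3.14].

### API

Orientations are given as a unit quaternion [x, y, z, w].
In Python, from station import sensors, cams, order, manip gives the robot as it stands.
- The arm moves only by the tool move_arm, never from a script. Its argument "targets" is a list of rows, each an object of numbers: "dx", "dy", "dz": the shift along the world's x, y, z normalised to -1 to 1, where 1 is 25 mm; "rx", "ry", "rz": the turn, a rotation vector about the world's x, y, z normalised to -1 to 1, where 1 is 30 degrees. A call has exactly 10 rows; each row shifts and turns the commanded pose from where the row before left it; what a row does not reach is not made up. A row lasts 1/8 s, in which the tool goes at most 62.5 mm and 10.7 degrees, less where a joint would pass 70% of its speed; a pose out of reach is approached as far as the arm can. A call with a number of a shift or a turn outside -1 to 1 is refused whole. A call with a gripper value outside its range is refused whole. "claw" is the opening in per cent of the stroke, from 0 (shut) to 100 (fully open), set as the call begins (left out, the last holds). The fingers move at their own pace and stop on an object; "newtons" is the grip in N (left out, the last holds). Time passes only in rows, so rows that do not move let the fingers close, or fill a call up. It gives the time, the measured TCP pose, the force, the opening and the grip force at its end, in the units of the state.
- sensors.sense(): the state, without advancing time (a new reading comes with each control period).
- cams.snapshot(name): name is "scene" or "side" or "wrist"; returns the picture (480x640x3 uint8, red, green, blue); there is no depth.
- cams.camera_model(name): a dict with "fx", "fy", "cx", "cy" (pixels), "extrinsics" (4x4, takes a point from world to camera coordinates). Camera axes: x right, y down, z forward; pixel columns grow to the right and rows downward; lengths in m; the calibration is good to about 2 mm. A picture is of the moment at which its call begins: read the wrist's pose just before it. camera_model takes no time and is no camera call; for the wrist camera it gives the pose at the moment of the call.
- order.sign_off(): hands the job in; it is judged then, once.
The state is a dict: "t": time; "q": joint angles; "qd": joint speeds; "tau": joint torques, N m; "tcp_pos": TCP position; "tool_rot": TCP orientation; "force": force on the tool from outside, world axes, zero at the start; "ft_torque": the same for the moment, N m; "finger_gap": opening from 0.0 (shut) to 1.0 (fully open); "gripper_force": force on a finger pad.
Only numpy, scipy, OpenCV 4.12 (cv2) and the standard library are available. Lean on these libraries where they do the work, as an engineer would, in place of code of your own. Each camera call takes 0.05 s, during which the arm holds its last target. There are 200 camera calls.

## Working session

There is one attempt and no reset: what is moved stays moved. The work goes in short steps, Python scripts to look and compute and a tool call to move; the robot and the scene stay as the last step left them, time stands still between calls to the robot, and variables do not carry over. Pictures are saved under pics/ and viewed, at most 10 in all, crops included, and the job is handed in when it is done.

Besides the shell and the picture viewer there is one more tool, called by a JSON object that holds its "fn" and its "kwargs", one argument or row to a line. move_arm: Moves the arm, as the interface text tells. Scaled input: -1 to 1 covers 25 mm each way for a shift and 30 degrees each way for a turn. Its arguments: {"type":"object","properties":{"targets":{"type":"array"},"claw":{"type":"number"},"newtons":{"type":"number"}},"required":["targets"]}

```bash
mkdir -p pics; python3 - <<'E'
from station import sensors,cams
import cv2
for n in("scene","side"):
    cv2.imwrite(f"pics/{n}1.png",cams.snapshot(n)[:,:,::-1])
s=sensors.sense();print(s["t"],s["tcp_pos"],s["tool_rot"],s["finger_gap"],s["force"])
E
```

```text
0.1 [ 0.19878698 -0.59184716  0.23041816] [ 9.86923777e-01  1.61184522e-01  1.20423388e-05 -1.00420550e-03] 0.9984681589265998 [-0.58124013  0.05258492 -0.31646834]
```

View pics/scene1.png

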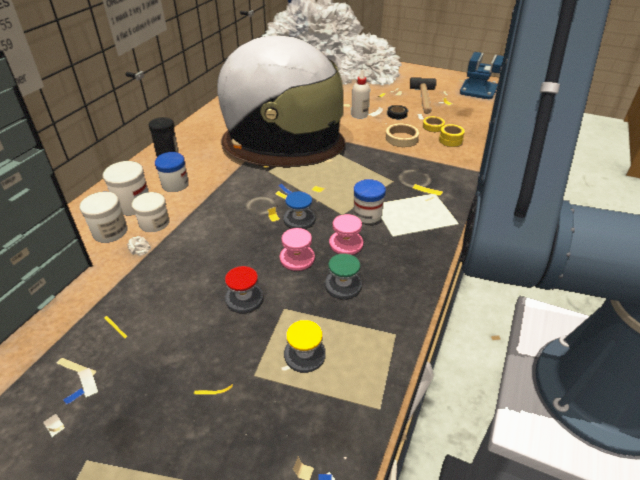

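View pics/side1.png

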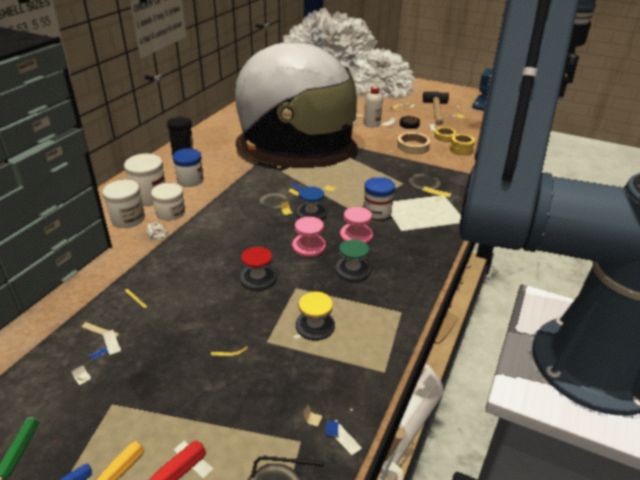

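The blue-topped things in the scene view are the disc on a stand at (298,205), the listed paint pot at (369,200) and another lidded pot at (171,170). The pink stands at (297,248) and (346,233) are not meant. Only (298,205) is a blue disc on a dark foot, so it fits. I'll measure it and confirm with an enlarged crop.

```bash
cat >h.py <<'E'
import numpy as np,cv2
from station import cams
def ray(n,uv,z):
    m=cams.camera_model(n);E=np.array(m["extrinsics"]);R,t=E[:3,:3],E[:3,3]
    d=R.T@np.array([(uv[0]-m["cx"])/m["fx"],(uv[1]-m["cy"])/m["fy"],1]);c=-R.T@t
    return (c+d*(z-c[2])/d[2])[:2]
def proj(n,p):
    m=cams.camera_model(n);E=np.array(m["extrinsics"]);q=E[:3,:3]@p+E[:3,3]
    return m["fx"]*q[0]/q[2]+m["cx"],m["fy"]*q[1]/q[2]+m["cy"]
E
python3 - <<'E'
from h import *
def blob(n,im,lo,hi,box):
    hsv=cv2.cvtColor(im,cv2.COLOR_BGR2HSV);m=cv2.inRange(hsv,lo,hi)
    x0,y0,x1,y1=box;k=np.zeros_like(m);k[y0:y1,x0:x1]=m[y0:y1,x0:x1]
    _,_,st,c=cv2.connectedComponentsWithStats(k);i=1+np.argmax(st[1:,4])
    x,y,w,h,a=st[i]
    L=ray(n,(x,y+h/2),.057);Rr=ray(n,(x+w,y+h/2),.057)
    return c[i].round(1),st[i],ray(n,c[i],.0575).round(4),np.linalg.norm(L-Rr).round(4)
B=((100,100,40),(130,255,255))
for n,bb,pb in(("scene",(284,190,316,216),(350,175,390,206)),("side",(296,184,328,208),(360,172,400,196))):
    im=cv2.imread(f"pics/{n}1.png")
    print(n,"blue",*blob(n,im,*B,bb))
    r=blob(n,im,*B,pb);print("pot",r[0],r[1],ray(n,r[0],.072))
    if n=="scene":
        print("green",blob(n,im,(60,80,20),(95,255,255),(325,250,365,280)))
        cv2.imwrite("pics/crop.png",cv2.resize(im[160:270,240:400],None,fx=5,fy=5,interpolation=cv2.INTER_CUBIC))
        for uv in((297,240),(347,225)):print("pink",ray(n,uv,.057))
E
```

```text
scene blue [297.6 199.5] [284 190  28  19 386] [ 0.6361 -0.188 ] 0.0618
pot [369.3 190.3] [354 180  32  22 562] [ 0.49812281 -0.26649277]
green (array([344., 265.]), array([329, 254,  31,  23, 562], dtype=int32), array([ 0.4661, -0.0388]), np.float64(0.0584))
pink [ 0.57823269 -0.06650387]
pink [ 0.50469449 -0.15154975]
side blue [309.9 193.3] [296 184  28  18 305] [ 0.6352 -0.1867] 0.0641
pot [379.5 186.5] [365 178  30  18 448] [ 0.49656336 -0.2654408 ]
```

View pics/crop.png

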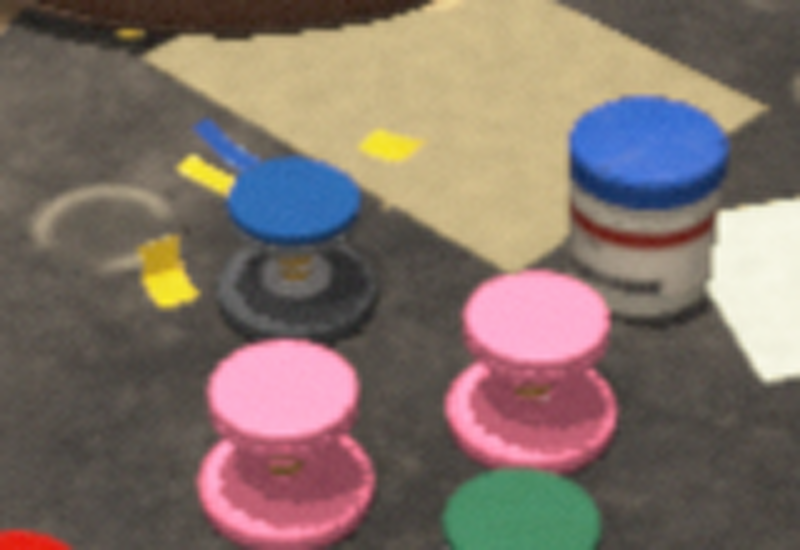

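The crop shows the blue disc at crop (294,198), scene pixel (299,199), on a dark foot with the pot clear to its right. Its measured width of about 60 mm and the agreement between cameras (about 1.5 mm) fit the piece. Next I'll check the helmet's clearance along the path.

```bash
python3 - <<'E'
from h import *
print("blue",ray("scene",(298.8,199),.0595))
for uv in((222,140),(250,160),(283,164),(320,160),(346,145)):print("ring",uv,ray("scene",uv,.0))
print("visor right",ray("scene",(343,100),.1),ray("scene",(343,100),.0))
print("bottle",ray("scene",(360,117),0))
E
```

```text
blue [ 0.6333661 -0.1882734]
ring (222, 140) [ 0.99161991 -0.42226869]
ring (250, 160) [ 0.86524071 -0.36313006]
ring (283, 164) [ 0.77555864 -0.38210355]
ring (320, 160) [ 0.69434062 -0.44055896]
ring (346, 145) [ 0.65991507 -0.54196136]
visor right [ 0.69805814 -0.60400031] [ 0.77389863 -0.80183707]
bottle [ 0.68267637 -0.71451452]
```

The path is clear. I'll close the fingers and travel at z = 0.23.

{"fn": "move_arm", "kwargs": {
  "targets": [
    {"dx": 1, "dy": 0.9},
    {"dx": 1, "dy": 0.9},
    {"dx": 1, "dy": 0.9},
    {"dx": 1, "dy": 0.9},
    {"dx": 1, "dy": 0.9},
    {"dx": 1, "dy": 0.9},
    {"dx": 1, "dy": 0.9},
    {"dx": 1, "dy": 0.9},
    {"dx": 1, "dy": 0.9},
    {"dx": 1, "dy": 0.9}
  ],
  "claw": 0,
  "newtons": 20
}}

```text
schema error: expected keys dx, dy, dz, rx, ry, rz
```

{"fn": "move_arm", "kwargs": {
  "targets": [
    {"dx": 0.9, "dy": 0.9},
    {"dx": 0.9, "dy": 0.9},
    {"dx": 0.9, "dy": 0.9},
    {"dx": 0.9, "dy": 0.9},
    {"dx": 0.9, "dy": 0.9},
    {"dx": 0.8, "dy": 0.8},
    {"dx": 0.7, "dy": 0.7},
    {"dx": 0.6, "dy": 0.6},
    {},
    {}
  ]
}}

```text
schema error: expected keys dx, dy, dz, rx, ry, rz
```

{"fn": "move_arm", "kwargs": {
  "targets": [
    {"dx": 1, "dy": 0.9, "dz": 0, "rx": 0, "ry": 0, "rz": 0},
    {"dx": 1, "dy": 0.9, "dz": 0, "rx": 0, "ry": 0, "rz": 0},
    {"dx": 1, "dy": 0.9, "dz": 0, "rx": 0, "ry": 0, "rz": 0},
    {"dx": 1, "dy": 0.9, "dz": 0, "rx": 0, "ry": 0, "rz": 0},
    {"dx": 1, "dy": 0.9, "dz": 0, "rx": 0, "ry": 0, "rz": 0},
    {"dx": 1, "dy": 0.9, "dz": 0, "rx": 0, "ry": 0, "rz": 0},
    {"dx": 1, "dy": 0.9, "dz": 0, "rx": 0, "ry": 0, "rz": 0},
    {"dx": 1, "dy": 0.9, "dz": 0, "rx": 0, "ry": 0, "rz": 0},
    {"dx": 1, "dy": 0.9, "dz": 0, "rx": 0, "ry": 0, "rz": 0},
    {"dx": 1, "dy": 0.9, "dz": 0, "rx": 0, "ry": 0, "rz": 0}
  ],
  "claw": 0,
  "newtons": 20
}}

```text
t: 1.35
tcp_pos: [0.4494, -0.3664, 0.2309]
tool_rot: [0.987, 0.161, -0.0, -0.0]
force: [-0.3, -0.6, 0.8]
finger_gap: -0.001
gripper_force: 0.0
```

{"fn": "move_arm", "kwargs": {
  "targets": [
    {"dx": 0.92, "dy": 0.89, "dz": 0, "rx": 0, "ry": 0, "rz": 0},
    {"dx": 0.92, "dy": 0.89, "dz": 0, "rx": 0, "ry": 0, "rz": 0},
    {"dx": 0.92, "dy": 0.89, "dz": 0, "rx": 0, "ry": 0, "rz": 0},
    {"dx": 0.92, "dy": 0.89, "dz": 0, "rx": 0, "ry": 0, "rz": 0},
    {"dx": 0.92, "dy": 0.89, "dz": 0, "rx": 0, "ry": 0, "rz": 0},
    {"dx": 0.92, "dy": 0.89, "dz": 0, "rx": 0, "ry": 0, "rz": 0},
    {"dx": 0.92, "dy": 0.89, "dz": -0.5, "rx": 0, "ry": 0, "rz": 0},
    {"dx": 0.92, "dy": 0.89, "dz": -0.8, "rx": 0, "ry": 0, "rz": 0},
    {"dx": 0, "dy": 0, "dz": -0.8, "rx": 0, "ry": 0, "rz": 0},
    {"dx": 0, "dy": 0, "dz": 0, "rx": 0, "ry": 0, "rz": 0}
  ]
}}

```text
t: 2.6
tcp_pos: [0.6314, -0.1883, 0.1763]
tool_rot: [0.987, 0.162, -0.002, -0.002]
force: [0.5, -0.0, 0.2]
finger_gap: -0.002
gripper_force: 0.0
```

```bash
python3 - <<'E'
from h import *
from station import sensors
s=sensors.sense();print(s["tcp_pos"],s["force"])
print(proj("wrist",np.array([.6335,-.188,.06])),proj("wrist",s["tcp_pos"]))
im=cams.snapshot("wrist")[:,:,::-1].copy();cv2.imwrite("pics/w1.png",im)
m=cv2.inRange(cv2.cvtColor(im,cv2.COLOR_BGR2HSV),(100,100,40),(130,255,255))
_,_,st,c=cv2.connectedComponentsWithStats(m)
for i in range(1,len(st)):
    if st[i,4]>300:print(st[i],c[i],ray("wrist",c[i],.06))
E
```

```text
[ 0.63140794 -0.18825628  0.17631184] [ 0.50311236 -0.00935105  0.24147771]
(np.float64(320.5085100690932), np.float64(230.61551114114684)) (np.float64(319.3590466593344), np.float64(304.75044775558547))
[ 411  139   60   69 1055] [439.60853081 172.19336493] [ 0.70043624 -0.25422144]
[ 280  191   82   79 4997] [320.55653392 229.52891735] [ 0.63498074 -0.18885475]
```

View pics/w1.png

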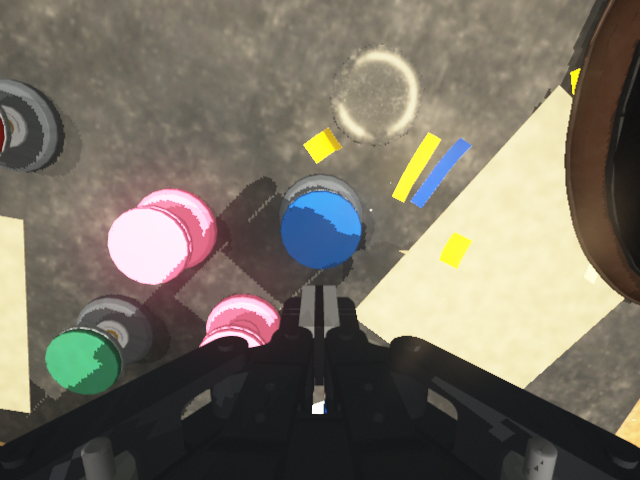

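The wrist view shows the blue disc at (321,230), as predicted, just ahead of the closed fingertips. The pink stands sit to the left and the green one to the lower left. The disc is at (0.6345, -0.1885), so I'll descend to z of about 0.070.

{"fn": "move_arm", "kwargs": {
  "targets": [
    {"dx": 0.12, "dy": 0, "dz": -0.6, "rx": 0, "ry": 0, "rz": 0},
    {"dx": 0, "dy": 0, "dz": -0.7, "rx": 0, "ry": 0, "rz": 0},
    {"dx": 0, "dy": 0, "dz": -0.7, "rx": 0, "ry": 0, "rz": 0},
    {"dx": 0, "dy": 0, "dz": -0.7, "rx": 0, "ry": 0, "rz": 0},
    {"dx": 0, "dy": 0, "dz": -0.6, "rx": 0, "ry": 0, "rz": 0},
    {"dx": 0, "dy": 0, "dz": -0.4, "rx": 0, "ry": 0, "rz": 0},
    {"dx": 0, "dy": 0, "dz": -0.3, "rx": 0, "ry": 0, "rz": 0},
    {"dx": 0, "dy": 0, "dz": -0.2, "rx": 0, "ry": 0, "rz": 0},
    {"dx": 0, "dy": 0, "dz": 0, "rx": 0, "ry": 0, "rz": 0},
    {"dx": 0, "dy": 0, "dz": 0, "rx": 0, "ry": 0, "rz": 0}
  ]
}}

```text
t: 3.9
tcp_pos: [0.6362, -0.1896, 0.0743]
tool_rot: [0.987, 0.161, 0.0, 0.0]
force: [-0.3, 0.1, 0.6]
finger_gap: 0.003
gripper_force: 0.0
```

{"fn": "move_arm", "kwargs": {
  "targets": [
    {"dx": 0, "dy": 0, "dz": -0.16, "rx": 0, "ry": 0, "rz": 0},
    {"dx": 0, "dy": 0, "dz": -0.16, "rx": 0, "ry": 0, "rz": 0},
    {"dx": 0, "dy": 0, "dz": -0.1, "rx": 0, "ry": 0, "rz": 0},
    {"dx": 0, "dy": 0, "dz": -0.1, "rx": 0, "ry": 0, "rz": 0},
    {"dx": 0, "dy": 0, "dz": -0.08, "rx": 0, "ry": 0, "rz": 0},
    {"dx": 0, "dy": 0, "dz": -0.08, "rx": 0, "ry": 0, "rz": 0},
    {"dx": 0, "dy": 0, "dz": 0, "rx": 0, "ry": 0, "rz": 0},
    {"dx": 0, "dy": 0, "dz": 0, "rx": 0, "ry": 0, "rz": 0},
    {"dx": 0, "dy": 0, "dz": 0, "rx": 0, "ry": 0, "rz": 0},
    {"dx": 0, "dy": 0, "dz": 0, "rx": 0, "ry": 0, "rz": 0}
  ]
}}

```text
t: 5.15
tcp_pos: [0.6358, -0.1895, 0.0569]
tool_rot: [0.987, 0.161, -0.0, -0.0]
force: [-0.7, -0.1, 3.1]
finger_gap: -0.002
gripper_force: 1.4
```

A force of about 3 N matches a press of about 3 mm. I'll go about 1.5 mm deeper for margin and hold.

{"fn": "move_arm", "kwargs": {
  "targets": [
    {"dx": 0, "dy": 0, "dz": -0.03, "rx": 0, "ry": 0, "rz": 0},
    {"dx": 0, "dy": 0, "dz": -0.03, "rx": 0, "ry": 0, "rz": 0},
    {"dx": 0, "dy": 0, "dz": 0, "rx": 0, "ry": 0, "rz": 0},
    {"dx": 0, "dy": 0, "dz": 0, "rx": 0, "ry": 0, "rz": 0},
    {"dx": 0, "dy": 0, "dz": 0, "rx": 0, "ry": 0, "rz": 0},
    {"dx": 0, "dy": 0, "dz": 0, "rx": 0, "ry": 0, "rz": 0},
    {"dx": 0, "dy": 0, "dz": 0, "rx": 0, "ry": 0, "rz": 0},
    {"dx": 0, "dy": 0, "dz": 0, "rx": 0, "ry": 0, "rz": 0},
    {"dx": 0, "dy": 0, "dz": 0, "rx": 0, "ry": 0, "rz": 0},
    {"dx": 0, "dy": 0, "dz": 0, "rx": 0, "ry": 0, "rz": 0}
  ]
}}

```text
t: 6.4
tcp_pos: [0.6359, -0.1895, 0.0553]
tool_rot: [0.987, 0.161, -0.0, -0.0]
force: [-1.8, 0.8, 4.0]
finger_gap: 0.003
gripper_force: 2.1
```

```bash
python3 - <<'E'
from h import *
im=cams.snapshot("scene")[:,:,::-1]
cv2.imwrite("pics/t1.png",cv2.resize(im[140:260,230:390],None,fx=5,fy=5,interpolation=cv2.INTER_CUBIC))
E
```

```text
(no output)
```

View pics/t1.png

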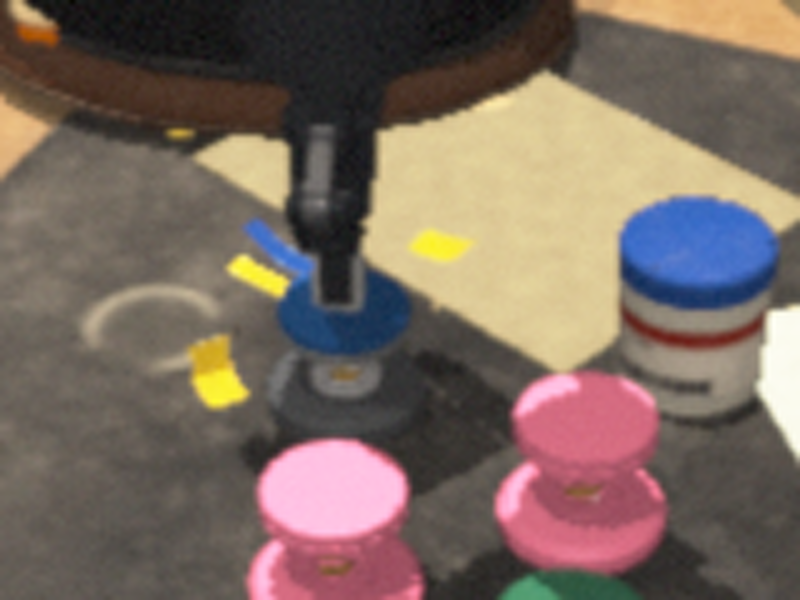

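The fingertips rest on the middle of the blue disc, at crop (340,305), and the disc has sunk slightly. The contact has lasted well over a second, so I'll draw straight up by 0.15 m.

{"fn": "move_arm", "kwargs": {
  "targets": [
    {"dx": 0, "dy": 0, "dz": 0.1, "rx": 0, "ry": 0, "rz": 0},
    {"dx": 0, "dy": 0, "dz": 0.2, "rx": 0, "ry": 0, "rz": 0},
    {"dx": 0, "dy": 0, "dz": 0.6, "rx": 0, "ry": 0, "rz": 0},
    {"dx": 0, "dy": 0, "dz": 1, "rx": 0, "ry": 0, "rz": 0},
    {"dx": 0, "dy": 0, "dz": 1, "rx": 0, "ry": 0, "rz": 0},
    {"dx": 0, "dy": 0, "dz": 1, "rx": 0, "ry": 0, "rz": 0},
    {"dx": 0, "dy": 0, "dz": 1, "rx": 0, "ry": 0, "rz": 0},
    {"dx": 0, "dy": 0, "dz": 1, "rx": 0, "ry": 0, "rz": 0},
    {"dx": 0, "dy": 0, "dz": 0.3, "rx": 0, "ry": 0, "rz": 0},
    {"dx": 0, "dy": 0, "dz": 0, "rx": 0, "ry": 0, "rz": 0}
  ]
}}

```text
t: 7.7
tcp_pos: [0.636, -0.1895, 0.2109]
tool_rot: [0.987, 0.161, 0.001, 0.0]
force: [0.6, 0.1, -0.7]
finger_gap: 0.0
gripper_force: 0.0
```

```bash
python3 - <<'E'
from h import *
from station import order
im=cams.snapshot("scene")[:,:,::-1]
a=cv2.imread("pics/scene1.png")
d=cv2.absdiff(im,a).max(2)
print("diff blue/pot/pinks",[int((d[y0:y1,x0:x1]>60).sum()) for x0,y0,x1,y1 in((284,200,318,228),(352,180,388,222),(280,230,365,270))])
print(order.sign_off())
E
```

```text
diff blue/pot/pinks [110, 28, 27]
the job is handed in; nothing more can be done
None
```

I touched the blue disc lightly in the middle with closed fingertips (about 4–5 mm of give, held for over a second), drew back about 150 mm straight up, kept clear of the other pieces and the pot, and handed the job in; no verdict came back.

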